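# Make up two engraver's kits in bay trays

### The arm

A 6-joint arm with a two-finger parallel gripper is mounted at the origin on a cart in front of the work surface, level with it; the furniture and walls round the work are solid. World frame = base frame: x ahead of the robot, y to its left, z up, the work surface at z = 0. Lengths are in m, angles in rad, forces in N, time in s.
With the tool pointing down it reaches from about 0.375 to 0.825 m from the base axis. Payload 5.5 kg.
Tool frame: the origin (TCP) lies at the very end of the fingers, on their centre line; the grasp point (between the pads) lies 19 mm behind it; z points along the fingers, y is the line along which they close (so a half turn about z gives the same grasp; the last joint's range is limited). The gripper opens to 85 mm and grips with 20 to 120 N. Pads are 22 mm wide; open, the fingers measure 114 mm over their backs; the gripper's body (76 mm by 85 mm) begins 54 mm behind the grasp point. The pads swing forward as they close: fully open they stand 13 mm farther back than shut.
Start: joints at [1.304, 0.314, -0.047, 1.21, 0, 1.571], TCP at [0.158, 0.579, 0.231] pointing down, gripper open.
Joint ranges: [-2.67, 2.67], [-0.69, 1.73], [-1.03, 1.25], [-2.08, 2.16], [-1.42, 1.45], [-3.14, 3.14]. Speed limits (rad/s): [2.39, 2.39, 3.01, 3.14, 3.14, 3.14].

### API

Orientations are given as a 3x3 rotation matrix whose columns are the frame's x, y, z axes.
In Python, from bench import env gives the robot as it stands. The module is installed in compiled form; this text tells all that it offers. Calls block until the motion is done:
- env.move_pose(position, orientation): joint-space move of the TCP to a pose.
- env.move_straight(position, speed=0.15, frame=None): straight line of the TCP; frame=None keeps the orientation; speed is the mean speed in m/s.
- env.set_joints(angles): joint-space move.
- env.set_gripper(opening): finger opening in m; the grip force is fixed at half the most; returns when the fingers have stopped.
- env.sleep(seconds).
- env.solve_ik(position, orientation): joint angles nearest the present ones, or None.
- env.grab_frame(name): name is "side" or "top" or "wrist"; returns (picture, depth): 420x560x3 uint8, red, green, blue; 420x560 float32, m along the optical axis (not along the pixel's ray), 0 where there is no reading.
- env.camera_model(name): a dict with "fx", "fy", "cx", "cy" (pixels), "origin" and "orientation" of the camera in the world; the wrist camera has in their place "T_tool_cam" (4x4, takes a point from camera to tool coordinates, whose origin is the TCP and whose axes are the flange's). Camera axes: x right, y up, looking along -z (the intrinsics and any distortion apply to the point x, -y, -z); pixel columns grow to the right and rows downward; lengths in m; the calibration is good to about 2 mm. A picture is of the moment at which its call begins: read the wrist's pose just before it. camera_model takes no time and is no camera call.
A pose or a line that the arm cannot do raises env.Unreachable and nothing moves.
- env.sign_off(): hands the job in; it is judged then, once.
Readings, each from a call of its own:
- env.get_time_s(): time.
- env.get_joints(): joint angles.
- env.get_joint_velocities(): joint speeds.
- env.get_joint_efforts(): joint torques, N m.
- env.get_position(): TCP position.
- env.get_tcp_rot(): TCP orientation.
- env.get_wrist_force(): force on the tool from outside, world axes, zero at the start.
- env.get_wrist_torque(): the same for the moment, N m.
- env.get_grip_width(): finger opening in m.
- env.get_grasp_force(): force on a finger pad.
Only numpy, scipy, OpenCV 4.12 (cv2) and the standard library are available. Lean on these libraries where they do the work, as an engineer would, in place of code of your own. Each camera call takes 0.05 s, during which the arm holds its last target. There are 200 camera calls.

### The job

Make up the two kits: the white bottle with the blue cap, the black loupe and the cork block go in the blue three-bay tray, the round brass-lidded tin and the white-capped green jar in the yellow two-bay tray. Stand each one upright (the cork flat, as it lies now) on the tray's floor in the middle of a bay of its own; which bay of the tray does not matter. Leave the oilstone where it lies.

Things in the scene. Friction and masses are not known exactly. Their poses are not given: they have to be found in the camera images.
- blue_tray: Blue tray with three bays; fixed to the bench; 280 mm long (its y) by 96 mm wide (its x), walls 4 mm thick, wall tops and partitions 12 mm above the bench, three square bays in a row, each 88 x 88 mm inside with a grey floor 3 mm above the bench. Origin: centre of its underside, on the bench. Bay centres at x = 0 and y = -92, 0 and +92 mm in its own frame. Small brass card holder outside its -x wall
- yellow_tray: Yellow tray with two bays; fixed to the bench; 188 mm long (its y) by 96 mm wide (its x), walls 4 mm thick, wall tops and partitions 12 mm above the bench, two square bays in a row, each 88 x 88 mm inside with a grey floor 3 mm above the bench. Origin: centre of its underside, on the bench. Bay centres at x = 0 and y = -46 and +46 mm in its own frame. Small brass card holder outside its -x wall
- oiler: Small white plastic bottle with a blue cap, standing; body 40 mm in diameter up to 50 mm, then tapering to the 20 mm wide cap, 85 mm high, 0.09 kg. Origin: centre of its underside, z up.
- loupe: Black eye loupe, a cup standing on its narrow end, mouth up; 41 mm in diameter at the rim, narrower below, 34 mm high, light. Origin: centre of its underside, z up.
- cork_block: Brown cork block, lying flat; 57 mm (its x) by 77 mm (its y), 32 mm high, 0.03 kg; take it across the 57 mm. At any yaw up to about 15 degrees off the tray's square it fits a bay. Origin: centre of its underside, z up.
- tin: Round flat tin with a plain brass lid on a dark steel base; 66 mm in diameter at the lid (upper 12 mm), 62 mm below it, 26 mm high, 0.12 kg. Origin: centre of its underside, z up.
- jar: Small green jar with a white screw cap, closed, standing; green body 40 mm in diameter up to 20 mm, narrowing to 32 mm under the cap, cap 37 mm in diameter from 34 to 50 mm (the top), 0.08 kg. Origin: centre of its underside, z up.
- oilstone: Bystander, not to be moved: cream and grey oilstone bar, about 50 x 150 x 25 mm, lying at the left of the work. Origin: centre of its underside.
Mind the look-alikes: they are no part of the job. Leave any red look-alike of the yellow_tray alone.

How it is judged:
By the outcome, as a careful person would: the job done as asked, in the order asked, and still so for the second after the job is handed in, with the robot touching nothing.
It also fails if it takes over 125 s, if anything falls off the work surface, if the arm or the gripper's body presses on something with over 40 N, if the wrist force passes 120 N, or if a joint passes its speed limit or range.

## Working session

There is one attempt and no reset: what is moved stays moved. The work goes in short steps, each a Python script; the robot and the scene stay as the last script left them, time stands still between calls to the robot, and variables do not carry over. Pictures are saved under pics/ and viewed, at most 14 in all, crops included, and the job is handed in when it is done.

```bash
mkdir -p pics; python3 - <<'E'
from bench import env
import cv2,numpy as np
for n in ("top","side"):
    p,d=env.grab_frame(n); m=env.camera_model(n); print(n,m)
    np.savez(f"pics/{n}0.npz",p=p,d=d); cv2.imwrite(f"pics/{n}0.png",p[:,:,::-1])
    print((d>0).mean(),d[d>0].min(),d.max())
print(env.camera_model("wrist"),env.get_time_s())
E
```

```text
top {'fx': 481.53873500533064, 'fy': 481.53873500533064, 'cx': 279.4119158219986, 'cy': 208.18665225224646, 'origin': array([ 0.54012066, -0.00911607,  1.38331351]), 'orientation': array([[ 0.02247859,  0.99747235, -0.06740643],
       [-0.99964516,  0.02146126, -0.01577887],
       [-0.01429236,  0.0677372 ,  0.99760082]])}
0.9961181972789116 0.714301 2.094934
side {'fx': 416.3383340299086, 'fy': 416.3383340299086, 'cx': 276.815217430321, 'cy': 208.6079842127754, 'origin': array([ 0.73580507, -0.48927318,  1.00888138]), 'orientation': array([[ 0.98092572, -0.17340615,  0.08783525],
       [ 0.19436104,  0.86819011, -0.45658484],
       [ 0.00291693,  0.46494757,  0.88533341]])}
0.996016156462585 0.2889442 2.195555
{'fx': 339.8487247333996, 'fy': 339.8487247333996, 'cx': 275.8963179845986, 'cy': 206.79321930854027, 'T_tool_cam': array([[ 4.03515840e-04,  9.63802028e-01,  2.66618621e-01,
         6.75822205e-02],
       [ 9.99999764e-01, -2.40690457e-04, -6.43382650e-04,
         2.36547969e-04],
       [-5.55920945e-04,  2.66618817e-01, -9.63801897e-01,
        -1.42563617e-01],
       [ 0.00000000e+00,  0.00000000e+00,  0.00000000e+00,
         1.00000000e+00]])} 0.1
```

View pics/top0.png

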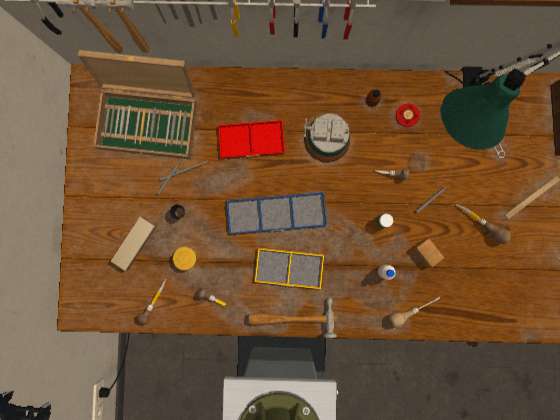

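View pics/side0.png

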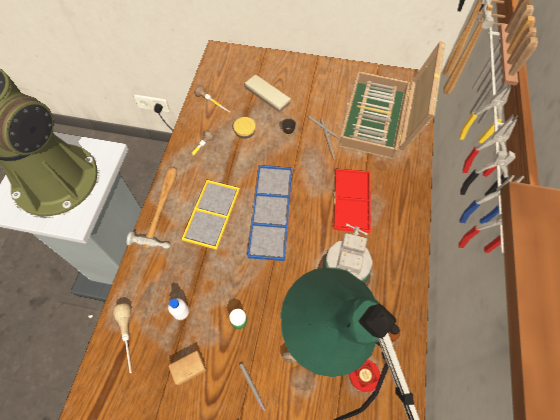

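The top view shows the oiler at (387,272), loupe (177,212), cork (430,253), tin (184,258), jar (385,220), blue tray (276,213), yellow tray (289,268) and oilstone (132,243). The look-alikes are the red two-bay tray (251,139), a dark bottle (374,97) and a red round thing (407,115). None of these matches the colours or sizes asked for. Next I measure from both views and make a confirming crop.

```bash
cat > h.py <<'E'
import numpy as np,cv2
def cloud(d,m,R=None,t=None):
    v,u=np.indices(d.shape)
    c=np.stack([(u-m["cx"])/m["fx"]*d,-(v-m["cy"])/m["fy"]*d,-d],-1)
    R=m["orientation"] if R is None else R; t=m["origin"] if t is None else t
    return c@R.T+t
def px(P,m):
    c=(np.asarray(P)-m["origin"])@m["orientation"]
    return m["cx"]-m["fx"]*c[0]/c[2], m["cy"]+m["fy"]*c[1]/c[2]
E
python3 - <<'E'
from bench import env
from h import *
C={}
for n in("top","side"):
    z=np.load(f"pics/{n}0.npz");m=env.camera_model(n);C[n]=(z["p"],cloud(z["d"],m),z["d"],m)
seeds=dict(oiler=(387,272,.03),loupe=(177,212,.03),cork=(430,253,.06),tin=(184,258,.045),jar=(385,220,.03),stone=(132,243,.1),hammer=(330,318,.06))
for k,(u,v,r) in seeds.items():
    s=C["top"][1][v,u]
    for n in C:
        X=C[n][1].reshape(-1,3)
        q=X[(np.hypot(*(X[:,:2]-s[:2]).T)<r)]
        fl=np.median(q[q[:,2]<.008,2]) if (q[:,2]<.008).any() else np.nan
        o=q[q[:,2]>.012]; zt=np.percentile(o[:,2],97); t=o[o[:,2]>zt-.006]
        rc=cv2.minAreaRect((t[:,:2]*1000).astype(np.float32)); ra=cv2.minAreaRect((o[:,:2]*1000).astype(np.float32))
        print(k,n,"floor %.4f top %.4f"%(fl,zt),"topc",np.round(t[:,:2].mean(0),4),"toprect",np.round(np.r_[rc[0],rc[1],rc[2]],1),"all",np.round(np.r_[ra[0],ra[1],ra[2]],1),len(o))
for k,(lo,hi) in dict(blue=((100,120,40),(125,255,255)),yellow=((22,150,120),(35,255,255))).items():
    for n in C:
        p,X,d,m=C[n]; h=cv2.inRange(cv2.cvtColor(p,cv2.COLOR_RGB2HSV),lo,hi)
        w=(h>0)&(X[...,2]<.02)&(X[...,2]>.0)
        l,lab,st,_=cv2.connectedComponentsWithStats(cv2.morphologyEx(w.astype(np.uint8),cv2.MORPH_CLOSE,np.ones((5,5)))); i=1+st[1:,4].argmax()
        q=X[(lab==i)&w]; rc=cv2.minAreaRect((q[:,:2]*1000).astype(np.float32))
        print(k,n,np.round(np.r_[rc[0],rc[1],rc[2]],1),"z",np.percentile(q[:,2],[10,50,90]).round(4),len(q))
p=C["top"][0]
cv2.imwrite("pics/crop.png",np.vstack([cv2.resize(p[190:290,120:320],None,fx=3,fy=3,interpolation=2),cv2.resize(p[195:295,265:465],None,fx=3,fy=3,interpolation=2)])[:,:,::-1])
E
```

```text
oiler top floor -0.0001 top 0.0871 topc [ 0.4606 -0.2897] toprect [ 460.9 -289.    16.4   18.9    1.5] all [ 460.4 -288.1   38.1   37.5   41.9] 200
oiler side floor -0.0009 top 0.0858 topc [ 0.4619 -0.2913] toprect [ 462.1 -291.8   18.7   17.5   12.2] all [ 464.7 -292.3   38.1   34.4   54.1] 292
loupe top floor 0.0011 top 0.0381 topc [0.6176 0.3004] toprect [615.6 300.2  36.8  40.4   0.7] all [615.5 300.7  39.2  39.1  43.2] 83
loupe side floor -0.0004 top 0.0342 topc [0.6156 0.2994] toprect [616.9 300.   41.3  39.4  87.4] all [617.7 299.9  38.6  43.1  10.7] 129
cork top floor -0.0002 top 0.0366 topc [ 0.5151 -0.4091] toprect [ 516.1 -409.4   69.5   44.6   38.4] all [ 516.7 -409.5   70.4   46.    38.2] 450
cork side floor -0.0007 top 0.0346 topc [ 0.5179 -0.4118] toprect [ 518.  -411.1   69.7   45.    38.9] all [ 517.8 -411.    70.5   46.    39.2] 738
tin top floor 0.0006 top 0.0318 topc [0.4849 0.2775] toprect [484.9 276.3  62.3  62.6  73.3] all [484.8 276.9  64.8  63.7  47.8] 436
tin side floor -0.0008 top 0.0285 topc [0.4866 0.2751] toprect [486.4 275.8  64.1  62.3  64. ] all [486.
[... 479 characters left out ...]
0008 top 0.0277 topc [0.5252 0.4239] toprect [525.3 424.5  52.9 152.3  58.3] all [524.9 424.   53.8 152.1  57.8] 680
hammer top floor 0.0004 top 0.0361 topc [ 0.2849 -0.1337] toprect [ 289.7 -129.6   34.5   25.4   30. ] all [ 322.2 -133.2   91.6   84.3   44.4] 394
hammer side floor -0.0009 top 0.0351 topc [ 0.2849 -0.1384] toprect [ 287.4 -140.4   29.5   24.6   58.3] all [ 329.6 -114.4  104.    78.2    1.9] 456
blue top [619.   21.6  94.9 279.5   6.4] z [0.0081 0.0123 0.0158] 352
blue side [629.1 -57.9  94.8 124.2   6.3] z [0.0052 0.0102 0.0131] 228
yellow top [463.8 -18.4 186.8  96.1  85.2] z [0.0072 0.0117 0.0156] 208
yellow side [464.4 -19.7 190.6  96.5  85.4] z [0.0038 0.0091 0.0125] 465
```

View pics/crop.png

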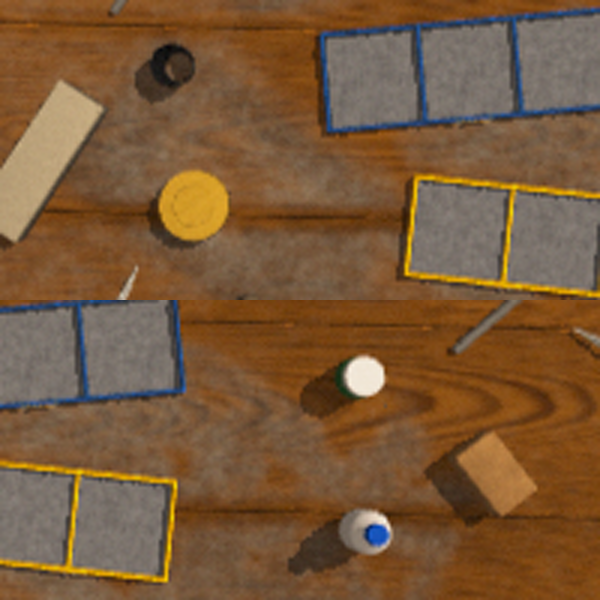

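Everything asked for is identified. The yellow-lidded tin, blue-capped bottle, white-capped jar and black cup are the only ones that match. The cork looks smaller than stated (46x70 mm), so I'll check it with the wrist camera. I also need the lamp's extent before moving near it.

```bash
cat >> h.py <<'E'
from bench import env
BL=(np.array([.6197,.0204]),np.radians(6.4)); YE=(np.array([.4641,-.0190]),np.radians(-4.8))
def bay(t,y): return t[0]+y*np.array([-np.sin(t[1]),np.cos(t[1])])
def ori(a): return np.array([[-np.sin(a),np.cos(a),0],[np.cos(a),np.sin(a),0],[0,0,-1]])
def best(pos,a):
    """downward orientation at closing angle a (mod pi) with the last joint least far out"""
    c=[(abs(q[5]),k) for k in (a,a+np.pi) if (q:=env.solve_ik(pos,ori(k))) is not None]
    return ori(min(c)[1]) if c else None
def wrist(tag):
    R,t=env.get_tcp_rot(),env.get_position(); p,d=env.grab_frame("wrist"); m=env.camera_model("wrist"); T=m["T_tool_cam"]
    cv2.imwrite(f"pics/{tag}.png",p[:,:,::-1])
    X=cloud(d,m,R@T[:3,:3],R@T[:3,3]+t); X[d==0]=np.nan; return p,X
def pick(xy,a,z,opening,hov=.13):
    P=lambda h:[*xy,h]
    env.set_gripper(opening); env.move_pose(P(hov),best(P(hov),a)); env.move_straight(P(z),.12)
    env.set_gripper(0); print("width",env.get_grip_width(),"force",env.get_grasp_force())
    env.move_straight(P(z+.13),.2); print("lifted w",env.get_grip_width(),"t",env.get_time_s())
def place(xy,a,z,opening):
    P=lambda h:[*xy,h]
    env.move_pose(P(z+.13),best(P(z+.13),a)); env.move_straight(P(z+.02),.15); env.move_straight(P(z),.04)
    print("Fz",env.get_wrist_force()[2].round(1)); env.set_gripper(opening); env.move_straight(P(z+.13),.2); print("t",env.get_time_s())
E
python3 - <<'E'
from h import *
for n in("top","side"):
    X=cloud(np.load(f"pics/{n}0.npz")["d"],env.camera_model(n)).reshape(-1,3)
    for lo,hi in((.12,.3),(.3,.5),(.5,.9)):
        q=X[(X[:,2]>lo)&(X[:,2]<hi)&(X[:,0]>.2)&(X[:,0]<.95)&(abs(X[:,1])<.75)]
        if len(q): print(n,lo,len(q),q.min(0).round(3),q.max(0).round(3))
def chk(n,xy,a,z):
    for h in(z,z+.13):
        R=best([*xy,h],a); print(n,h,None if R is None else env.solve_ik([*xy,h],R).round(2))
r=np.radians
chk("oiler",(.461,-.290),r(51),.02);chk("loupe",(.6165,.300),r(51),.012);chk("cork",(.517,-.410),r(128.4),.01)
chk("tin",(.4857,.2757),r(40),.004);chk("jar",(.604,-.2845),r(40),.004)
for y in(-.092,0,.092): print(bay(BL,y)); chk("B",bay(BL,y),r(51.4),.02)
chk("Bc",bay(BL,0),r(96.4),.013);chk("Bc2",bay(BL,0),r(6.4),.013)
for y in(-.046,.046): print(bay(YE,y)); chk("Y",bay(YE,y),r(40.2),.007)
E
```

```text
top 0.12 8477 [ 0.2   -0.165  0.12 ] [0.95  0.686 0.276]
top 0.3 363 [ 0.717 -0.415  0.472] [ 0.838 -0.292  0.5  ]
top 0.5 4753 [ 0.716 -0.493  0.5  ] [ 0.911 -0.25   0.686]
side 0.12 4128 [ 0.271 -0.164  0.12 ] [0.95  0.689 0.215]
side 0.3 1613 [ 0.717 -0.463  0.341] [ 0.841 -0.292  0.5  ]
side 0.5 21324 [ 0.718 -0.458  0.5  ] [ 0.95  -0.25   0.686]
oiler 0.02 [-0.56  0.39 -0.46  0.72  0.    0.12]
oiler 0.15 [-0.56  0.26 -0.31  1.    0.    0.12]
loupe 0.012 [ 0.45  0.62 -0.1   0.85  0.    1.13]
loupe 0.14200000000000002 [0.45 0.52 0.05 1.1  0.   1.13]
cork 0.01 [-0.67  0.58 -0.17  0.82  0.   -1.34]
cork 0.14 [-0.67  0.47 -0.03  1.07  0.   -1.34]
tin 0.004 [ 0.52  0.43 -0.44  0.7   0.    1.39]
tin 0.134 [ 0.52  0.29 -0.3   0.97  0.    1.39]
jar 0.004 [-0.44  0.6  -0.15  0.82  0.    0.43]
jar 0.134 [-0.44  0.49 -0.01  1.07  0.    0.43]
[ 0.62995514 -0.07102665]
B 0.02 [-0.11  0.53 -0.23  0.81  0.    0.56]
B 0.15 [-0.11  0.42 -0.09  1.07  0.    0.56]
[0.6197 0.0204]
B 0.02 [ 0.03  0.51 -0.27  0.79  0.    0.71]
B 0.15 [ 0.03  0.39 -0.12  1.05  0.    0.71]
[0.60944486 0.11182665]
B 0.02 [ 0.18  0.51 -0.27  0.79  0.    0.86]
B 0.15 [ 0.18  0.39 -0.13  1.05  0.    0.86]
Bc 0.013 [ 0.03  0.51 -0.28  0.78  0.   -0.08]
Bc 0.14300000000000002 [ 0.03  0.4  -0.13  1.04  0.   -0.08]
Bc2 0.013 [ 0.03  0.51 -0.28  0.78  0.    1.49]
Bc2 0.14300000000000002 [ 0.03  0.4  -0.13  1.04  0.    1.49]
[ 0.46025082 -0.06483867]
Y 0.007 [-0.14  0.28 -0.66  0.62  0.    0.73]
Y 0.137 [-0.14  0.12 -0.51  0.94  0.    0.73]
[0.46794918 0.02683867]
Y 0.007 [ 0.06  0.29 -0.66  0.63  0.    0.93]
Y 0.137 [ 0.06  0.13 -0.5   0.94  0.    0.93]
```

```bash
python3 - <<'E'
from h import *
r=np.radians
pick((.4857,.2757),r(40.2),.004,.083)
p,X=wrist("tin_held"); q=X[np.isfinite(X[...,2])]; c=env.get_position()
q=q[(np.hypot(*(q[:,:2]-c[:2]).T)<.06)&(q[:,2]>.09)&(q[:,2]<c[2]+.04)]
print("tcp",c.round(4),"wf",env.get_wrist_force().round(2), np.percentile(q[:,2],[5,50,95]) if len(q) else None)
E
```

```text
width 0.0631120316782242 force 63.722151475958526
lifted w 0.06287699780934619 t 4.325
tcp [0.4847 0.2751 0.1324] wf [ 0.58 -0.29 -0.7 ] [0.14985105 0.15233369 0.16533226]
```

View pics/tin_held.png

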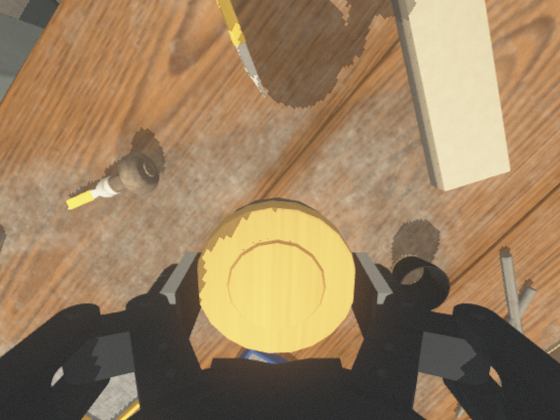

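The tin is held level between the pads, with the lid top at about row 277 in line with the fingers. Next I check its offset, place it, then pick up the loupe.

```bash
python3 - <<'E'
from h import *
r=np.radians
c=env.get_position(); p,X=wrist("t2"); h=cv2.inRange(cv2.cvtColor(p,cv2.COLOR_RGB2HSV),(20,120,80),(35,255,255))>0
q=X[h&(X[...,2]>.14)&(X[...,2]<.16)]; (cx,cy),rad=cv2.minEnclosingCircle((q[:,:2]*1000).astype(np.float32))
print("tin c-tcp mm",cx-c[0]*1e3,cy-c[1]*1e3,"r",rad)
place(bay(YE,.046),r(40.2),.0075,.075)
pick((.6165,.300),r(51.4),.012,.06)
wrist("loupe")
E
```

```text
tin c-tcp mm -0.3234177142034014 0.38455364159619876 r 32.85553741455078
Fz 21.0
t 8.0167
width 0.037622450335652396 force 59.57992189563811
lifted w 0.03723920580107987 t 11.775
```

View pics/loupe.png

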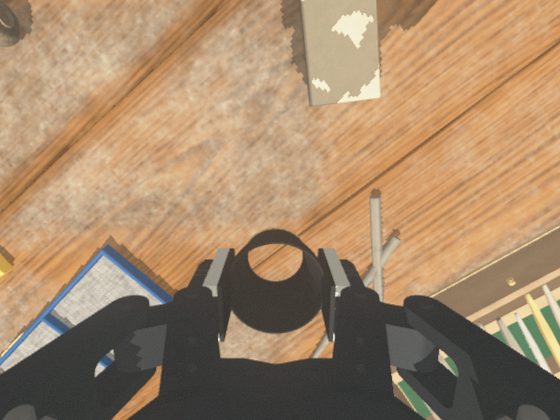

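The loupe is held upright between the pads, with its mouth ring at about (275,280). I'll place it, then look at the cork from above.

```bash
python3 - <<'E'
from h import *
r=np.radians
place(bay(BL,.092),r(51.4),.0155,.052)
P=[.517,-.410,.16]; env.set_gripper(.083); env.move_pose(P,best(P,r(128.4)))
# step back along tool x so that the cork is in view under the camera
R=env.get_tcp_rot(); env.move_straight(np.array(P)-.06*R[:,0],.3)
p,X=wrist("cork"); print("tcp",env.get_position().round(4))
z=X[...,2]; q=X[(z>.025)&(z<.045)&(np.hypot(X[...,0]-.517,X[...,1]+.41)<.06)]
rc=cv2.minAreaRect((q[:,:2]*1000).astype(np.float32)); print(np.round(np.r_[rc[0],rc[1],rc[2]],1),np.percentile(q[:,2],[5,50,95]).round(4),env.get_time_s())
E
```

```text
Fz 10.3
t 15.225
tcp [ 0.5646 -0.3716  0.1599]
[ 518.4 -411.3   69.4   45.2   38.6] [0.0306 0.0321 0.0332] 17.9583
```

View pics/cork.png

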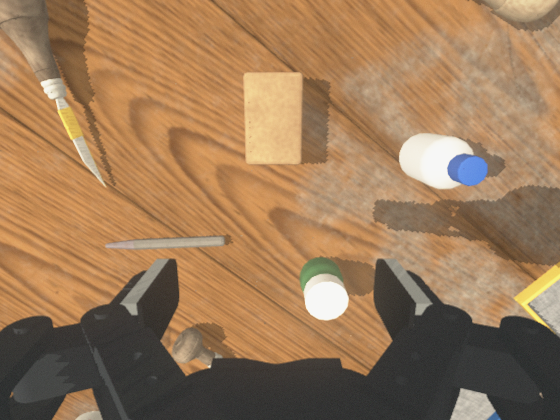

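The wrist view shows a brown granular block at (273,117), 45 x 69 mm and 32 mm high. It's smaller in plan than the text says, but its height and look are right and it is the only block there. I'll grasp it across its short side.

```bash
python3 - <<'E'
from h import *
r=np.radians
pick((.518,-.411),r(128.6),.010,.070)
place(bay(BL,0),r(96.4),.0135,.065)
pick((.4613,-.2905),r(51.4),.020,.060,.15)
wrist("oiler")
E
```

```text
width 0.04406103198365428 force 63.37709069252014
lifted w 0.04384792305632944 t 20.925
Fz 10.4
t 25.225
width 0.03822072354141673 force 60.27593641541898
lifted w 0.03838610782910115 t 29.125
```

View pics/oiler.png

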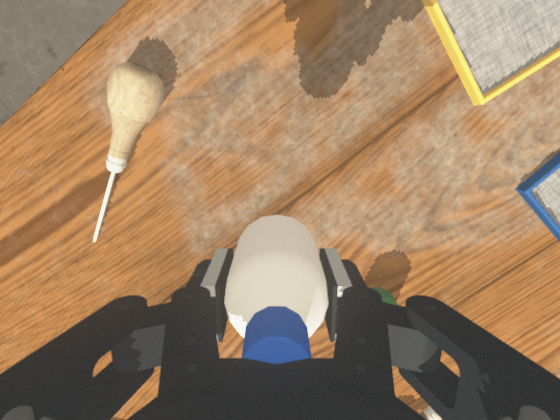

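The bottle is held upright, with its blue cap at about (278,330). I'll place it, then do the jar.

```bash
python3 - <<'E'
from h import *
r=np.radians
place(bay(BL,-.092),r(51.4),.0235,.055)
pick((.604,-.2845),r(40.2),.004,.060)
place(bay(YE,-.046),r(40.2),.0075,.052)
env.set_joints([1.304,.314,-.047,1.21,0,1.571])
out=[]
for n in("top","side"):
    p,d=env.grab_frame(n);m=env.camera_model(n);X=cloud(d,m).reshape(-1,3)
    for k,t,y,zt in(("tin",YE,.046,.029),("jar",YE,-.046,.053),("loupe",BL,.092,.037),("cork",BL,0,.035),("oiler",BL,-.092,.088)):
        b=bay(t,y); q=X[(abs(X[:,:2]-b).max(1)<.05)&(X[:,2]>.021)]
        top=q[q[:,2]>np.percentile(q[:,2],97)-.008]; rc=cv2.minAreaRect((top[:,:2]*1000).astype(np.float32))
        print(n,k,"off mm",(np.array(rc[0])-b*1e3).round(1),"size",np.round(rc[1],1),np.round(rc[2],1),"top",np.percentile(q[:,2],97).round(4),"exp",zt)
    c=p[180:300,210:340] if n=="top" else p[150:275,170:310]
    out.append(cv2.resize(c,(400,400),interpolation=2))
cv2.imwrite("pics/final.png",np.hstack(out)[:,:,::-1]); print(env.get_time_s())
E
```

```text
Fz 9.5
t 32.8917
width 0.03760893632952844 force 60.751629221770145
lifted w 0.03755403433310065 t 36.3167
Fz 15.9
t 39.9667
top tin off mm [-1.5  1.2] size [61.2 64.5] 1.8 top 0.0332 exp 0.029
top jar off mm [-1.4  1.4] size [32.9 33. ] 46.6 top 0.0585 exp 0.053
top loupe off mm [-1.   0.5] size [36.6 36.4] 1.1 top 0.0413 exp 0.037
top cork off mm [-2.3  1.6] size [69.4 44.8] 6.0 top 0.0405 exp 0.035
top oiler off mm [-2.4  1.8] size [18.1 18. ] 64.5 top 0.0915 exp 0.088
side tin off mm [-0.8 -0.9] size [62.6 65.9] 15.7 top 0.0309 exp 0.029
side jar off mm [ 0.7 -0.1] size [34.5 34.6] 57.2 top 0.0548 exp 0.053
side loupe off mm [-0.1 -2.3] size [38.7 41.7] 11.1 top 0.0388 exp 0.037
side cork off mm [-0.7 -0.1] size [69.8 45.8] 6.8 top 0.0379 exp 0.035
side oiler off mm [ 0.1 -0.4] size [17.2 18.9] 11.2 top 0.089 exp 0.088
42.6083
```

View pics/final.png

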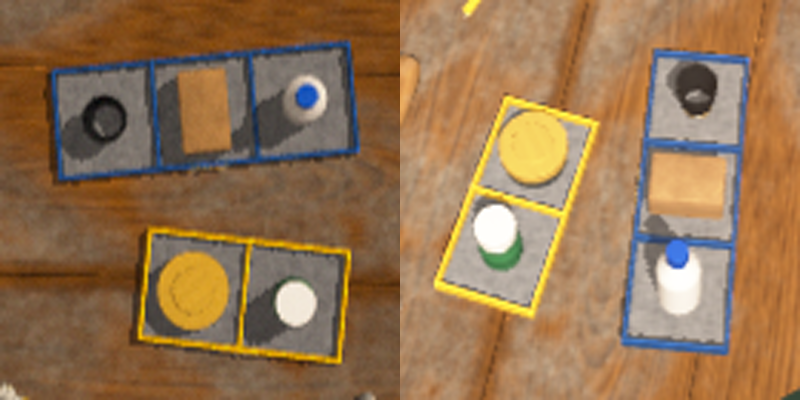

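All five stand upright and centred in their own bays, each within about 3 mm, and the heights agree with the tray floor. The arm is clear.

```bash
python3 -c "
from bench import env
print(env.sign_off())"
```

```text
the job is handed in; nothing more can be done
None
```

Both kits are made up and the job is handed in: all five items are upright in their own bays, within about 3 mm of centre, with the arm clear at 43 s; the oilstone was never touched, and the cork measured 45 x 70 mm in plan, not 57 x 77.

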